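# Put four imaging supplies back on their fitted stations

## Robot

A 7-joint arm with a two-finger parallel gripper is mounted at the origin on a cart in front of the work surface, level with it; the furniture and walls round the work are solid. World frame = base frame: x ahead of the robot, y to its left, z up, the work surface at z = 0. Lengths are in m, angles in rad, forces in N, time in s.
With the tool pointing down it reaches from about 0.425 to 0.925 m from the base axis. Payload 6.8 kg.
Tool frame: the origin (TCP) lies at the very end of the fingers, on their centre line; the grasp point (between the pads) lies 19 mm behind it; z points along the fingers, y is the line along which they close (so a half turn about z gives the same grasp; the last joint's range is limited). The gripper opens to 85 mm and grips with 20 to 120 N. Pads are 22 mm wide; open, the fingers measure 114 mm over their backs; the gripper's body (76 mm by 85 mm) begins 54 mm behind the grasp point. The pads swing forward as they close: fully open they stand 13 mm farther back than shut.
Start: joints at [-1.432, 0.477, 0.022, 1.555, -0.011, 1.109, -0.083], TCP at [0.165, 0.655, 0.231] pointing down, gripper open.
Joint ranges: [-2.96, 2.96], [-0.34, 2.1], [-1.41, 1.46], [0.24, 2.44], [-1.37, 4.51], [0.17, 1.92], [-2.96, 2.96]. Speed limits (rad/s): [2.39, 2.39, 3.14, 3.14, 3.14, 3.14, 3.14].

## Interface

Orientations are given as a 3x3 rotation matrix whose columns are the frame's x, y, z axes.
In Python, from workcell import ctrl gives the robot as it stands.
- The arm moves only by the tool jog_arm, never from a script. Its argument "deltas" is a list of rows, each an object with "claw": the opening, from 0 (shut) to 1 (fully open); "translation": the shift along the tool's x, y, z in mm, a list of three; "angular": the turn, a rotation vector about the tool's x, y, z in degrees, a list of three. A call has 1 to 8 rows; each row shifts and turns the commanded pose from where the row before left it, along the tool's axes as they then stand; what a row does not reach is not made up. A row lasts 1/8 s, in which the tool goes at most 62.5 mm and 10.7 degrees, less where a joint would pass 70% of its speed; a pose out of reach is approached as far as the arm can. A call is refused whole if a number of a shift passes 62.5 or a number of a turn 10.7, either way. A call with a gripper value outside its range is refused whole. The fingers move at their own pace and stop on an object; the grip force is fixed at half the most. Time passes only in rows, so rows that do not move let the fingers close. It gives the time, the measured TCP pose, the force, the opening and the grip force at its end, in the units of the state.
- ctrl.state(): the state, without advancing time (a new reading comes with each control period).
- ctrl.grab_frame(name): name is "side" or "top" or "wrist"; returns (picture, depth): 420x560x3 uint8, red, green, blue; 420x560 float32, m along the optical axis (not along the pixel's ray), 0 where there is no reading.
- ctrl.camera_info(name): a dict with "fx", "fy", "cx", "cy" (pixels), "origin" and "orientation" of the camera in the world. Camera axes: x right, y down, z forward; pixel columns grow to the right and rows downward; lengths in m; the calibration is good to about 2 mm. The wrist camera is an equidistant fisheye: a pixel r from the principal point sees the ray r / f radians off the axis. A picture is of the moment at which its call begins: read the wrist's pose just before it. camera_info takes no time and is no camera call; for the wrist camera it gives the pose at the moment of the call.
- ctrl.close_job(): hands the job in; it is judged then, once.
The state is a dict: "time_s": time; "joint_pos": joint angles; "qd": joint speeds; "effort": joint torques, N m; "tool_pos": TCP position; "tcp_rot": TCP orientation; "ft_force": force on the tool from outside, world axes, zero at the start; "moment": the same for the moment, N m; "finger_gap": finger opening in m; "grasp_force": force on a finger pad.
Only numpy, scipy, OpenCV 4.12 (cv2) and the standard library are available. Lean on these libraries where they do the work, as an engineer would, in place of code of your own. Each camera call takes 0.05 s, during which the arm holds its last target. There are 200 camera calls.

## Task

Tidy the bench for the next imaging run: put the flow cell, the memory stick, the roll of white tape and the cap vial each on the grey station whose dark inlay has its shape and size, centred and lying flat, with the flow cell and the stick lined up with their inlays (either way round) and the vial standing upright inside the small cup. Leave the dropper bottle where it stands.

Things in the scene. Friction and masses are not known exactly. Their poses are not given: they have to be found in the camera images.
- cell_center (a point): Flow cell: flat white carrier plate with a clear window, 26 x 76 x 8 mm (solid edge 6 mm high), loose, lying on the bench. Point: its centre, 4 mm above its underside; z up, y along its 76 mm length, x across its 26 mm width (the way to grasp it).
- stick_center (a point): Memory stick: black, with a metal plug at one end, 18 x 53 x 9 mm, loose, lying on the bench. Point: its centre, 4.5 mm above its underside; z up, y along its 53 mm length, x across its 18 mm width (the way to grasp it).
- tape_center (a point): Roll of white tape lying flat, 60 mm in diameter, 19 mm high, loose; grasp it across its outside (its bore cannot be entered). Point: its centre, 9.5 mm above its underside; z up.
- vial_center (a point): Small vial with a dark blue screw cap standing upright on the bench, 13 mm in diameter, 45 mm high, light and easily tipped, loose. Point: its centre, 22.5 mm above its underside; z up.
- cell_plate_top (a point): Flow cell's station: fixed grey plate 46 x 92 mm, 5 mm high, with a dark flush rectangular inlay 30 x 80 mm (the longer of the two rectangular stations). Point: centre of its flat top, 5 mm above the bench; z up, y along its length.
- stick_plate_top (a point): Memory stick's station: fixed grey plate 40 x 72 mm, 5 mm high, with a dark flush rectangular inlay 22 x 57 mm (the shorter of the two rectangular stations). Point: centre of its flat top, 5 mm above the bench; z up, y along its length.
- tape_disc_top (a point): Tape's station: fixed round grey disc, 78 mm in diameter, 5 mm high, with a dark flush round inlay 64 mm in diameter. Point: centre of its flat top, 5 mm above the bench; z up.
- vial_cup_floor (a point): Vial's station: fixed small round grey cup, 40 mm outside and 32 mm inside diameter, rim 12 mm above the bench, with a dark floor. Point: centre of its inner floor, 4 mm above the bench; z up.
- dropper_center (a point): Small dark blue dropper bottle with a long white nozzle, 34 mm in diameter, 104 mm high, a bystander standing to the right of the work. Point: its centre, 52 mm above its underside.

How it is judged:
By the outcome, as a careful person would: the job done as asked, in the order asked, and still so for the second after the job is handed in, with the robot touching nothing.
It also fails if it takes over 112 s, if anything falls off the work surface, if the arm or the gripper's body presses on something with over 40 N, if the wrist force passes 120 N, or if a joint passes its speed limit or range.

## Working session

There is one attempt and no reset: what is moved stays moved. The work goes in short steps, Python scripts to look and compute and a tool call to move; the robot and the scene stay as the last step left them, time stands still between calls to the robot, and variables do not carry over. Pictures are saved under pics/ and viewed, at most 14 in all, crops included, and the job is handed in when it is done.

Besides the shell and the picture viewer there is one more tool, called after ">>>" by a JSON object that holds its "fn" and its "kwargs". jog_arm: Moves the arm, as the interface text tells. Its arguments: {"type":"object","properties":{"deltas":{"type":"array"}},"required":["deltas"]}

```bash
mkdir -p pics; ls
cat > h.py <<'E'
from workcell import ctrl
import numpy as np, cv2
def grab(n):
    ci=ctrl.camera_info(n); p,d=ctrl.grab_frame(n); return ci,p,d
def save(p,name,crop=None,s=1):
    if crop: p=p[crop[1]:crop[3],crop[0]:crop[2]]
    cv2.imwrite('pics/'+name,cv2.resize(p[:,:,::-1],None,fx=s,fy=s,interpolation=cv2.INTER_CUBIC))
def ray(ci,u,v,fish=False):
    x=(u-ci['cx'])/ci['fx'];y=(v-ci['cy'])/ci['fy']
    if fish:
        r=np.hypot(x,y)+1e-12; d=np.array([x/r*np.sin(r),y/r*np.sin(r),np.cos(r)])
    else: d=np.array([x,y,1.])
    return np.array(ci['orientation'])@d
def atz(ci,u,v,z,fish=False):
    d=ray(ci,u,v,fish);o=np.array(ci['origin']);return o+d*(z-o[2])/d[2]
E
python3 - <<'E'
from h import *
s=ctrl.state();print(s)
for n in('top','side','wrist'):
    ci,p,d=grab(n);save(p,n+'0.png',s=1.4);np.savez(n+'0.npz',p=p,d=d,**ci);print(n,ci)
E
```

```text
pics
{'time_s': 0.0, 'joint_pos': array([-1.43203384,  0.47780252,  0.02235301,  1.55649394, -0.01152649,
        1.10926715, -0.08308584]), 'qd': array([ 3.37361000e-04,  2.10634254e-04, -9.73498829e-04, -4.56170270e-05,
        7.60173744e-04,  6.24073867e-04, -1.34890532e-03]), 'effort': array([ 1.85902776e-03, -5.96444857e+01,  1.60816435e+00, -2.81184822e+01,
        1.22769971e-02,  9.44226631e-03,  3.81025473e-05]), 'tool_pos': array([0.16481329, 0.65394546, 0.23030639]), 'tcp_rot': array([[-9.69686767e-01,  2.44351106e-01, -3.33051628e-04],
       [ 2.44351304e-01,  9.69685080e-01, -1.81250683e-03],
       [-1.19932853e-04, -1.83894548e-03, -9.99998302e-01]]), 'ft_force': array([-0.02012552, -0.25766877, -1.86355605]), 'moment': array([ 0.02809304,  0.02290098, -0.0037806 ]), 'grasp_force': 0.0, 'finger_gap': 0.08516867102867971}
top {'fx': 422.5521272551193, 'fy': 422.5521272551193, 'cx': 282.05219341789274, 'cy': 205.30435416665557, 'origin': array([0.45611616, 0.14981525, 1.01129701]), 'orientation': array([[-0.0166025 , -0.9950021 ,  0.09846408],
       [-0.99955504,  0.01407604, -0.02629815],
       [ 0.02478073, -0.09885688, -0.99479306]])}
side {'fx': 384.31852609275563, 'fy': 384.31852609275563, 'cx': 284.13555186741297, 'cy': 211.1130051981045, 'origin': array([0.32507399, 0.90311654, 0.42982677]), 'orientation': array([[-0.96381836, -0.08688456,  0.25200248],
       [-0.26541324,  0.40039743, -0.87706197],
       [-0.024698  , -0.91221322, -0.40897071]])}
wrist {'fx': 325.19226210127806, 'fy': 325.19226210127806, 'cx': 277.2462341206817, 'cy': 206.49724652357042, 'origin': array([0.08711372, 0.67317813, 0.37259185]), 'orientation': array([[ 0.24479728,  0.92170029,  0.30090342],
       [ 0.9695732 , -0.23224624, -0.07739179],
       [-0.00144835,  0.31069319, -0.95050915]])}
```

View pics/top0.png

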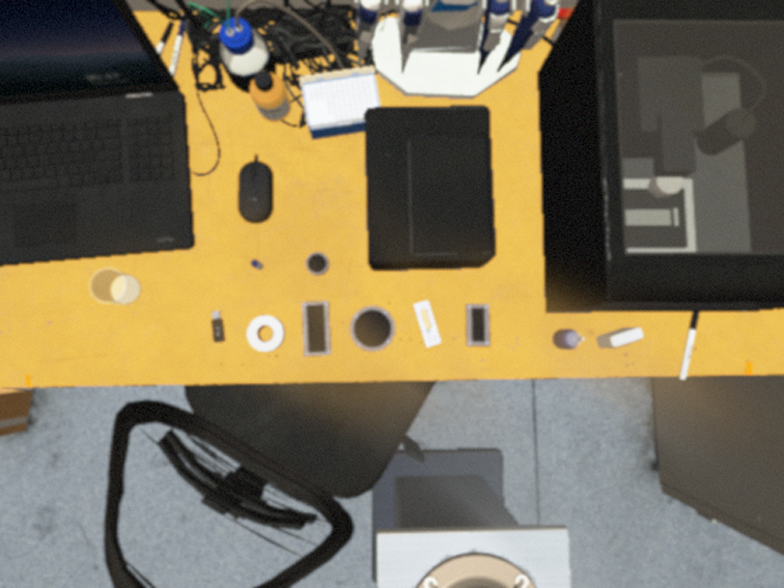

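View pics/side0.png

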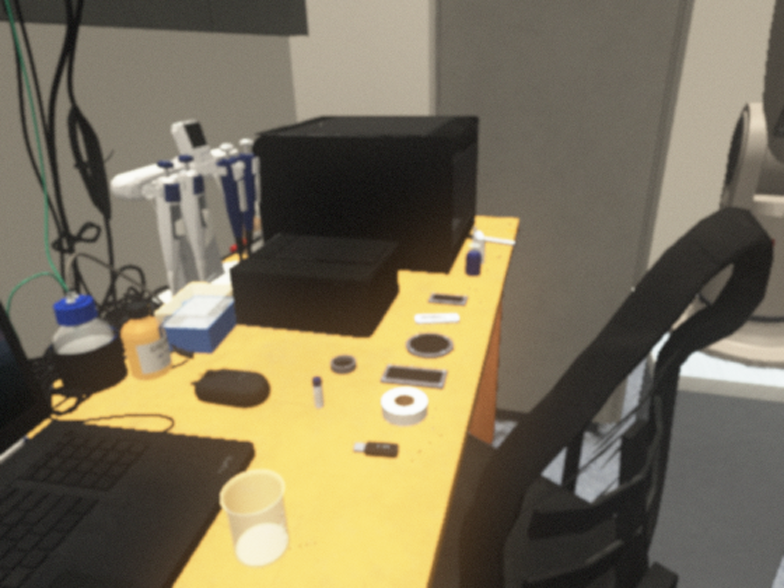

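The top view shows (in 1.4x pixels) the stick at (218,326), tape (265,334), cell station (316,328), tape disc (373,329), cell (427,323), stick station (478,325), cup (317,263), vial near (257,265) and dropper (568,339). The side view agrees. I'll crop closer and look at the wrist view.

Run:
```python
from h import *
z=np.load('top0.npz');save(z['p'],'topc.png',(140,165,290,275),5)
save(z['p'],'topd.png',(270,190,420,290),5)
d=z['d'];print('depth at 235,255; 400,242',d[255,235],d[242,400], d[225:232,200:208].min())
```

```text
depth at 235,255; 400,242 1.0028231 0.9711767 0.9873173
```

View pics/topc.png

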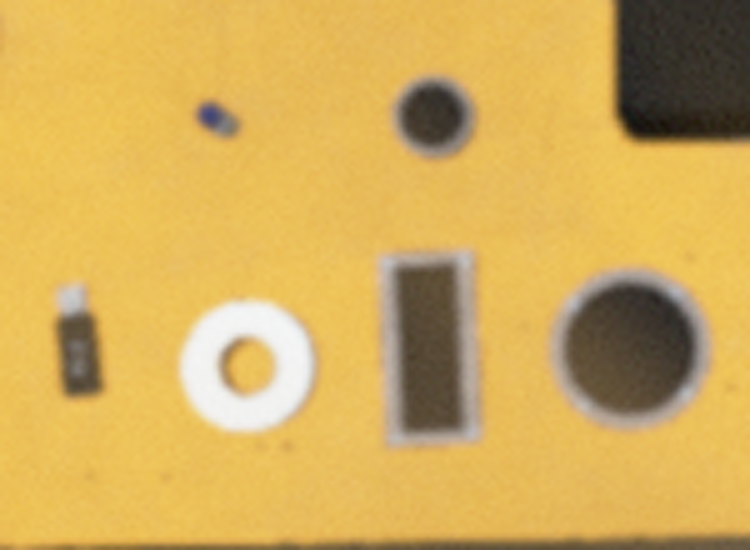

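View pics/topd.png

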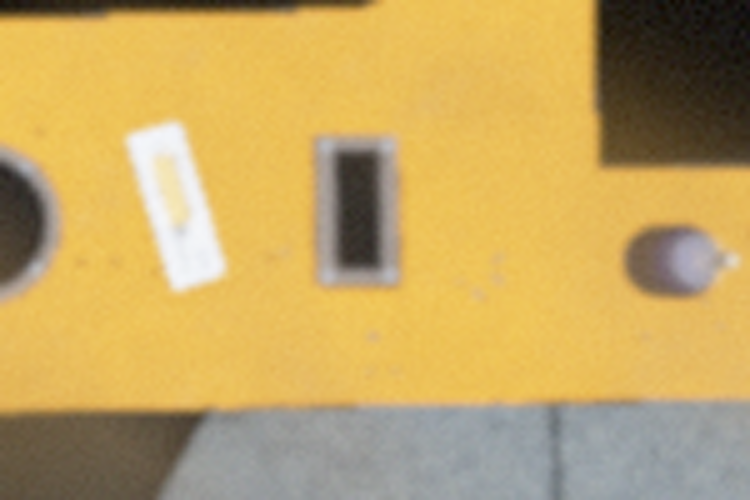

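View pics/wrist0.png

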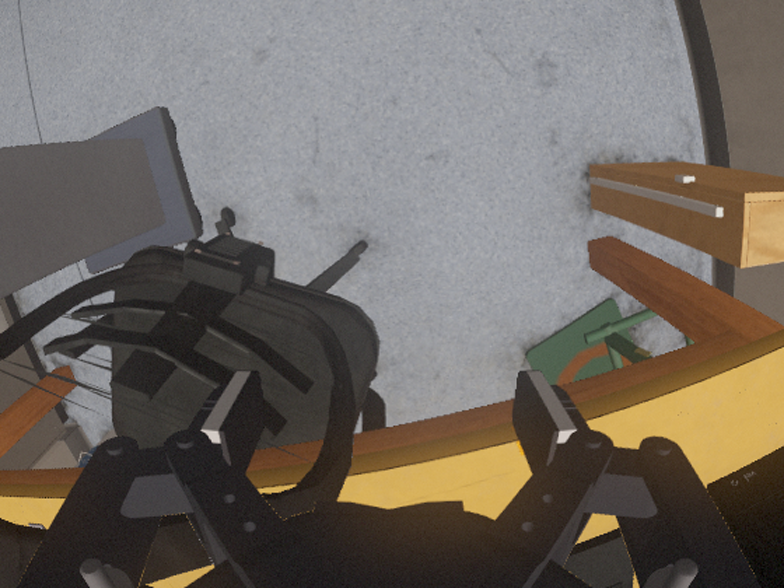

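The crops give pixel positions for every item and station. The wrist view shows the chair and the bench edge under the gripper, so I'll compute positions and map the chair and furniture heights.

Run:
```python
from h import *
z=np.load('top0.npz');ci={k:z[k] for k in('cx','cy','fx','fy','origin','orientation')};d=z['d']
C=lambda x,y:(140+x/5-.4,165+y/5-.4); D=lambda x,y:(270+x/5-.4,190+y/5-.4)
def P(n,uv,h): print(n,np.round(atz(ci,*uv,h)[:2],4))
P('stick a',C(72,285),.009);P('stick b',C(83,394),.009)
P('tapeL',C(180,366),.019);P('tapeR',C(315,366),.019);P('tapeT',C(248,300),.019);P('tapeB',C(248,432),.019)
P('cellpl',C(430,348),.005);P('cp top',C(427,258),.005);P('cp bot',C(433,440),.005)
P('disc',C(632,347),.005)
P('cup rim',C(434,116),.012)
P('vialcap',C(210,116),.045);P('vialbase',C(233,128),.002)
for n,q in(('tl',(125,134)),('tr',(180,121)),('br',(227,273)),('bl',(176,292))):P('cell'+n,D(*q),.007)
P('stickpl',D(357,210),.005);P('sp t',D(357,137),.005);P('sp b',D(357,285),.005)
P('dropper base',D(650,262),.05);P('bench edge',D(400,404),0)
v,u=np.mgrid[0:420,0:560]
W=np.stack([(u-ci['cx'])/ci['fx']*d,(v-ci['cy'])/ci['fy']*d,d],-1)@ci['orientation'].T+ci['origin']
W[d==0]=np.nan
for x0 in np.arange(-.1,.85,.05):
    print(f'{x0:5.2f}',' '.join('%4s'%('.' if not ((m:=(W[...,0]>=x0)&(W[...,0]<x0+.05)&(W[...,1]>=y)&(W[...,1]<y+.05)).any()) else str(int(W[...,2][m].max()*1000))) for y in np.arange(-.4,.8,.05)))
```

```text
stick a [0.521  0.4259]
stick b [0.4697 0.4201]
tapeL [0.4818 0.3727]
tapeR [0.4808 0.3102]
tapeT [0.5121 0.3414]
tapeB [0.4507 0.3411]
cellpl [0.4888 0.2582]
cp top [0.5316 0.2594]
cp bot [0.4454 0.2569]
disc [0.4878 0.1625]
cup rim [0.5987 0.2551]
vialcap [0.5954 0.3541]
vialbase [0.5956 0.3522]
celltl [0.5285 0.0938]
celltr [0.5343 0.0674]
cellbr [0.4617 0.0466]
cellbl [0.4531 0.0711]
stickpl [ 0.4906 -0.0165]
sp t [ 0.5256 -0.0176]
sp b [ 0.455  -0.0154]
dropper base [ 0.4633 -0.1426]
bench edge [ 0.3983 -0.0351]
-0.10 -715 -719 -718 -727    .    .    .    .    .    .    . -616 -715 -725 -715 -711 -716 -712 -715 -717 -718 -713 -717 -718 -711
-0.05 -715 -717 -716 -712    .    .    .    .    .    . -618 -618 -716 -727 -714 -719 -724 -713 -717 -715 -717 -718 -718 -715 -715
 0.00 -717 -717 -716 -717 -624    .    .    .    .    . -367 -620 -717 -713 -729 -717 -715 -717    .    . -715 -715 -714 -717 -719
 0.05 -714 -715 -712 -716    4    4   25   30   31   21    5    5    .    .    .    . -725 -712    .    . -725 -719 -714 -715 -718
 0.10 -716 -713 -718 -714    4    5   13   17   16   
[... 1211 characters left out ...]
    5    5    4   73   72    5    4    5    .
 0.60  289  289  289  289  290  288    5  114  115  115  111  110   14   13   40   41    4   25   26   25   26   27   26   25    .
 0.65  289  290  289  289  289  289    5  114  115  115  110  111    5    6   34   37    5   25   25   27   25   26   27   26    .
 0.70  289  289  291  289  289  288    5  114  115  115  112  111    6    6   37   38    5   26   26   26   27   26   28   29    .
 0.75  289  290  288  290  289  289    4  114  116  115  112  111    7    5   30   37   12   25   26   27   27   26   26   27    .
 0.80  289  290  289  290  289  288    4  115  115  116  112  110   76   74   71    6    8   25   26   27   27   27   25   26    .
```

The top view gives workable positions: cell (0.494, 0.070) at about 16.4°, cell station (0.489, 0.258), stick (0.495, 0.423) and so on. The chair back rises to 310 mm between the arm and the bench, so I raise the tool first and then swing over.

>>> {"fn": "jog_arm", "kwargs": {"deltas": [{"claw": 1, "translation": [0, 0, -60], "angular": [0, 0, -10]}, {"claw": 1, "translation": [0, 0, -60], "angular": [0, 0, -10]}, {"claw": 1, "translation": [0, 0, -60], "angular": [0, 0, -10]}, {"claw": 1, "translation": [-40, -31, 0], "angular": [0, 0, 0]}, {"claw": 1, "translation": [-40, -31, 0], "angular": [0, 0, 0]}, {"claw": 1, "translation": [-40, -31, 0], "angular": [0, 0, 0]}, {"claw": 1, "translation": [-40, -31, 0], "angular": [0, 0, 0]}, {"claw": 1, "translation": [-40, -31, 0], "angular": [0, 0, 0]}]}}

```text
time_s: 1.15
tool_pos: [0.401, 0.5592, 0.411]
tcp_rot: [[-0.962, -0.273, -0.0], [-0.273, 0.962, -0.001], [0.0, -0.0, -1.0]]
ft_force: [0.7, 1.3, -0.2]
finger_gap: 0.0852
grasp_force: 0.0
```

```bash
cat >> h.py <<'E'
def plan(x,y,z,a):
    "tool-axes shift (mm) after first turning to yaw a (deg); turn about tool z"
    s=ctrl.state();R=s['tcp_rot'];p=s['tool_pos']
    c=np.degrees(np.arctan2(R[1,1],R[0,1]))-90
    t=np.radians(a+90);Y=np.array([np.cos(t),np.sin(t),0]);X=np.array([-np.sin(t),np.cos(t),0])
    d=(np.array([x,y,z])-p)*1000
    tilt=np.degrees(R.T@np.cross(R[:,2],[0,0,-1]))
    print('t %.2f pos %s yaw %.2f gap %.4f gf %.1f F %s'%(s['time_s'],p.round(4),c,s['finger_gap'],s['grasp_force'],s['ft_force'].round(1)))
    print('shift',(np.array([X@d,Y@d,-d[2]])).round(1),'turn',round(c-a,1),'tilt',tilt.round(2))
E
python3 -c "
from h import *
plan(.494,.070,.20,16.4)"
```

```text
t 1.15 pos [0.401  0.5592 0.411 ] yaw 15.87 gap 0.0852 gf 0.0 F [ 0.7  1.3 -0.2]
shift [  48.9 -495.6  211. ] turn -0.5 tilt [-0.02 -0.03 -0.  ]
```

>>> {"fn": "jog_arm", "kwargs": {"deltas": [{"claw": 1, "translation": [6, -58, 10], "angular": [0, 0, -0.5]}, {"claw": 1, "translation": [6, -58, 20], "angular": [0, 0, 0]}, {"claw": 1, "translation": [6, -58, 20], "angular": [0, 0, 0]}, {"claw": 1, "translation": [6, -58, 20], "angular": [0, 0, 0]}, {"claw": 1, "translation": [6, -58, 20], "angular": [0, 0, 0]}, {"claw": 1, "translation": [6, -58, 20], "angular": [0, 0, 0]}, {"claw": 0.5, "translation": [6, -58, 20], "angular": [0, 0, 0]}, {"claw": 0.5, "translation": [6, -58, 20], "angular": [0, 0, 0]}]}}

```text
time_s: 2.15
tool_pos: [0.4837, 0.0994, 0.2608]
tcp_rot: [[-0.959, -0.282, 0.0], [-0.282, 0.959, 0.0], [-0.0, 0.0, -1.0]]
ft_force: [0.6, 0.3, 0.6]
finger_gap: 0.0518
grasp_force: 0.0
```

>>> {"fn": "jog_arm", "kwargs": {"deltas": [{"claw": 0.5, "translation": [0, -30, 60], "angular": [0, 0, 0]}, {"claw": 0.5, "translation": [0, 0, 0], "angular": [0, 0, 0]}, {"claw": 0.5, "translation": [0, 0, 0], "angular": [0, 0, 0]}]}}

```text
time_s: 2.52
tool_pos: [0.492, 0.0756, 0.2061]
tcp_rot: [[-0.959, -0.283, 0.001], [-0.283, 0.959, 0.001], [-0.001, 0.0, -1.0]]
ft_force: [0.5, 0.2, 0.6]
finger_gap: 0.0427
grasp_force: 0.0
```

```bash
python3 -c "
from h import *
plan(.494,.070,.20,16.4)
ci,p,d=grab('wrist');save(p,'w1.png',s=1.4);np.savez('w1.npz',p=p,d=d,**ci)"
```

```text
t 2.52 pos [0.492  0.0756 0.2061] yaw 16.41 gap 0.0427 gf 0.0 F [0.5 0.2 0.6]
shift [-0.3 -5.9  6.1] turn 0.0 tilt [0.03 0.04 0.  ]
```

View pics/w1.png

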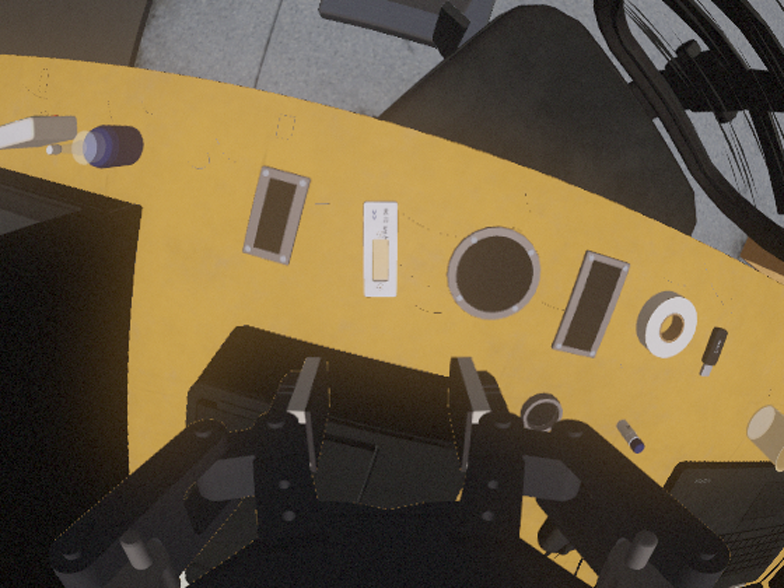

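The wrist view shows the whole row (1.4x px): cell at (380,249), stick station (277,215), disc (493,272), cell station (591,303), tape (667,324), stick (714,350), cup (541,410) and vial (632,438). I'll rectify it to metric maps and fit rectangles and circles.

```bash
cat >> h.py <<'E'
def ortho(ci,p,z,x0,x1,y0,y1,s=2000):
    "top-down map: col -> y decreasing, row -> x decreasing, s px per m"
    X,Y=np.meshgrid(np.arange(x1,x0,-1/s),np.arange(y1,y0,-1/s),indexing='ij')
    V=np.stack([X,Y,np.full_like(X,z)],-1)-ci['origin'];c=V@np.array(ci['orientation'])
    r=np.hypot(c[...,0],c[...,1]);k=np.arctan2(r,c[...,2])/r*ci['fx']
    return cv2.remap(p,(c[...,0]*k+ci['cx']).astype(np.float32),(c[...,1]*k+ci['cy']).astype(np.float32),cv2.INTER_CUBIC)
def fit(ci,p,z,x,y,r,kind,s=2000):
    "largest blob ('dark'/'white') near x,y -> centre, long-axis angle from x, size"
    o=ortho(ci,p,z,x-r,x+r,y-r,y+r,s).astype(int)
    m=(o.max(2)<95) if kind=='dark' else (o.min(2)>135)
    m=cv2.morphologyEx(m.astype(np.uint8),cv2.MORPH_OPEN,np.ones((5,5)))
    n,l,st,_=cv2.connectedComponentsWithStats(m)
    i=1+np.argmax(st[1:,4]);c=max(cv2.findContours((l==i).astype(np.uint8),0,1)[0],key=cv2.contourArea)
    (u,v),(w,h),_=R=cv2.minAreaRect(c);b=cv2.boxPoints(R);e=max((b[1]-b[0],b[2]-b[1]),key=np.linalg.norm)
    a=np.degrees(np.arctan2(-e[0],-e[1]));a=(a+90)%180-90
    return np.round([x+r-v/s,y+r-u/s],4),round(a,2),np.round(sorted([w/s*1e3,h/s*1e3]),1)
E
python3 - <<'E'
from h import *
z=np.load('w1.npz');ci={k:z[k] for k in('cx','cy','fx','fy','origin','orientation')};p=z['p']
for n,zz,x,y,r,k in(('cell',.007,.494,.07,.048,'white'),('cellst',.005,.489,.258,.045,'dark'),('stickst',.005,.49,-.016,.036,'dark'),('disc',.005,.488,.1625,.04,'dark'),('tape',.019,.481,.341,.045,'white'),('stick',.009,.495,.423,.035,'dark'),('cup',.012,.599,.255,.022,'dark')):
    print(n,*fit(ci,p,zz,x,y,r,k))
o=ortho(ci,p,.005,.40,.64,-.06,.46,1400);save(o,'o1.png')
E
```

```text
cell [0.4936 0.069 ] 15.78 [26.7 75.8]
cellst [0.4888 0.2575] 2.12 [29.5 79. ]
stickst [ 0.4904 -0.0177] -1.15 [20.8 55.7]
disc [0.487  0.1625] -90.0 [62. 62.]
tape [0.4812 0.3405] -90.0 [59.5 60. ]
stick [0.4869 0.417 ] 7.13 [23.1 40.3]
cup [0.6022 0.255 ] -90.0 [37.5 44. ]
```

View pics/o1.png

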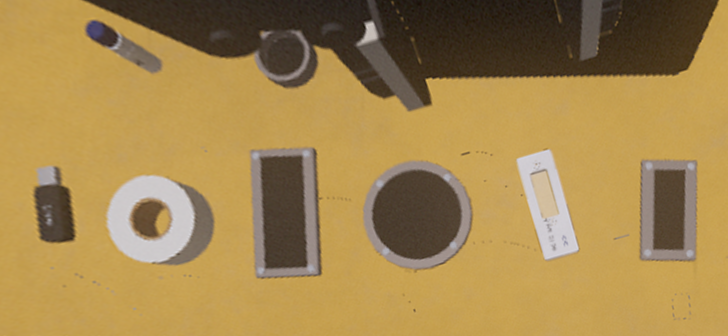

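>>> {"fn": "jog_arm", "kwargs": {"deltas": [{"claw": 0.5, "translation": [0, -6.5, 60], "angular": [0, 0, 0.4]}, {"claw": 0.5, "translation": [0, 0, 60], "angular": [0, 0, 0]}, {"claw": 0.5, "translation": [0, 0, 50], "angular": [0, 0, 0]}, {"claw": 0.5, "translation": [0, 0, 16], "angular": [0, 0, 0]}, {"claw": 0.5, "translation": [0, 0, 0], "angular": [0, 0, 0]}, {"claw": 0.5, "translation": [0, 0, 0], "angular": [0, 0, 0]}]}}

```text
time_s: 3.32
tool_pos: [0.4953, 0.069, 0.0214]
tcp_rot: [[-0.961, -0.275, 0.004], [-0.275, 0.961, 0.001], [-0.004, 0.0, -1.0]]
ft_force: [-1.4, -0.1, -0.4]
finger_gap: 0.0425
grasp_force: 0.0
```

```bash
python3 -c "
from h import *
plan(.4937,.0693,.001,16.0)"
```

```text
t 3.33 pos [0.4953 0.069  0.0214] yaw 15.98 gap 0.0425 gf 0.0 F [-1.4 -0.1 -0.4]
shift [ 1.4  0.8 20.4] turn -0.0 tilt [ 0.01  0.22 -0.  ]
```

>>> {"fn": "jog_arm", "kwargs": {"deltas": [{"claw": 0.5, "translation": [1.4, 0.8, 12], "angular": [0, 0.2, 0]}, {"claw": 0.5, "translation": [0, 0, 6], "angular": [0, 0, 0]}, {"claw": 0.5, "translation": [0, 0, 2], "angular": [0, 0, 0]}, {"claw": 0.5, "translation": [0, 0, 0], "angular": [0, 0, 0]}, {"claw": 0.5, "translation": [0, 0, 0], "angular": [0, 0, 0]}]}}

```text
time_s: 3.95
tool_pos: [0.492, 0.0686, -0.0005]
tcp_rot: [[-0.961, -0.275, -0.003], [-0.275, 0.961, -0.001], [0.003, -0.0, -1.0]]
ft_force: [0.2, 0.6, -0.0]
finger_gap: 0.0424
grasp_force: 0.0
```

>>> {"fn": "jog_arm", "kwargs": {"deltas": [{"claw": 0.2, "translation": [0, 0, 0], "angular": [0, 0, 0]}, {"claw": 0.2, "translation": [0, 0, 0], "angular": [0, 0, 0]}, {"claw": 0.2, "translation": [0, 0, 0], "angular": [0, 0, 0]}, {"claw": 0.2, "translation": [0, 0, 0], "angular": [0, 0, 0]}]}}

```text
time_s: 4.45
tool_pos: [0.4924, 0.0686, 0.0002]
tcp_rot: [[-0.962, -0.275, -0.002], [-0.275, 0.962, -0.001], [0.002, 0.0, -1.0]]
ft_force: [-1.0, -0.6, 8.2]
finger_gap: 0.024
grasp_force: 60.4
```

```bash
python3 -c "
from h import *
plan(.4937,.0693,.001,16.0)"
```

```text
t 4.45 pos [4.924e-01 6.860e-02 2.000e-04] yaw 15.94 gap 0.0240 gf 60.4 F [-1.  -0.6  8.2]
shift [-1.4  0.3 -0.8] turn -0.1 tilt [ 0.   -0.13  0.  ]
```

>>> {"fn": "jog_arm", "kwargs": {"deltas": [{"claw": 0.2, "translation": [0, 0, -20], "angular": [0, 0, 0]}, {"claw": 0.2, "translation": [0, 0, -40], "angular": [0, 0, 7]}, {"claw": 0.2, "translation": [0, 0, 0], "angular": [0, 0, 7]}, {"claw": 0.2, "translation": [-1, 48, 0], "angular": [0, 0, 0]}, {"claw": 0.2, "translation": [-1, 48, 0], "angular": [0, 0, 0]}, {"claw": 0.2, "translation": [0, 48, 0], "angular": [0, 0, 0]}, {"claw": 0.2, "translation": [0, 44, 0], "angular": [0, 0, 0]}, {"claw": 0.2, "translation": [0, 0, 0], "angular": [0, 0, 0]}]}}

```text
time_s: 5.45
tool_pos: [0.4869, 0.2616, 0.0593]
tcp_rot: [[-0.999, -0.041, -0.003], [-0.041, 0.999, 0.001], [0.003, 0.002, -1.0]]
ft_force: [0.1, 0.2, 0.3]
finger_gap: 0.0237
grasp_force: 59.1
```

>>> {"fn": "jog_arm", "kwargs": {"deltas": [{"claw": 0.2, "translation": [0, 0, 0], "angular": [0, 0, 0]}, {"claw": 0.2, "translation": [0, 0, 0], "angular": [0, 0, 0]}]}}

```text
time_s: 5.7
tool_pos: [0.4878, 0.2549, 0.0592]
tcp_rot: [[-0.999, -0.032, -0.004], [-0.032, 0.999, -0.002], [0.004, -0.002, -1.0]]
ft_force: [-0.4, -0.1, -1.4]
finger_gap: 0.0236
grasp_force: 59.1
```

```bash
python3 -c "
from h import *
plan(.4874,.2575,.0065,2.0)
ci,p,d=grab('wrist');save(p,'w2.png',s=1.4);np.savez('w2.npz',p=p,d=d,**ci)"
```

```text
t 5.70 pos [0.4878 0.2549 0.0592] yaw 1.83 gap 0.0236 gf 59.1 F [-0.4 -0.1 -1.4]
shift [ 0.3  2.6 52.7] turn -0.2 tilt [-0.09 -0.21 -0.  ]
```

View pics/w2.png

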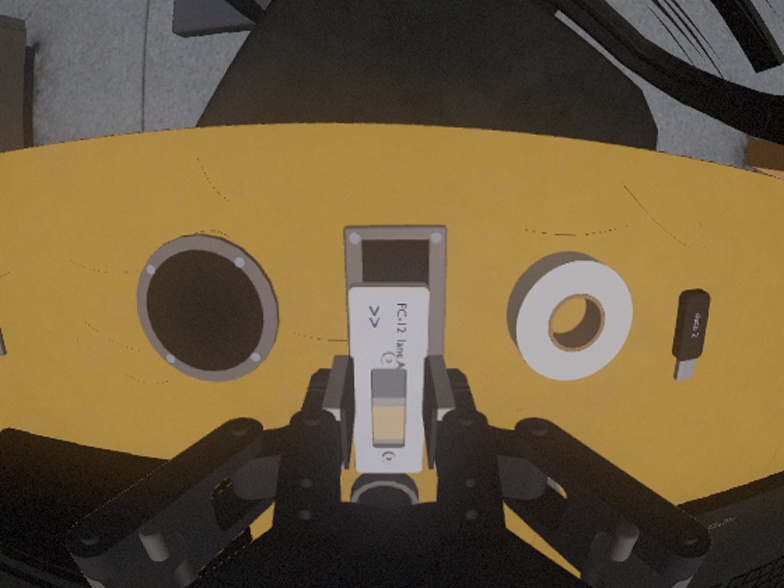

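The cell is held square between the pads, with the station under it at (395,290). I'll measure the cell in the hand and remeasure the station.

Run:
```python
from h import *
z=np.load('w2.npz');ci={k:z[k] for k in('cx','cy','fx','fy','origin','orientation')};p=z['p']
def q(u,v,zz):
    print((u,v),atz(ci,u/1.4,v/1.4,zz,True)[:2].round(4))
for u,v in((351,290),(428,288),(355,470),(421,472)):q(u,v,.067)
for u,v in((345,228),(447,226)):q(u,v,.005)
print(fit(ci,p,.019,.481,.341,.045,'white'),fit(ci,p,.005,.487,.1625,.042,'dark'))
```

```text
(351, 290) [0.4524 0.2417]
(428, 288) [0.451  0.2656]
(355, 470) [0.5245 0.2429]
(421, 472) [0.5247 0.2681]
(345, 228) [0.4442 0.2339]
(447, 226) [0.4418 0.2787]
(array([0.4808, 0.3408]), np.float32(0.0), array([58.5, 59.5])) (array([0.4868, 0.1628]), np.float32(-90.0), array([63.5, 63.5]))
```

>>> {"fn": "jog_arm", "kwargs": {"deltas": [{"claw": 0.2, "translation": [1, 2.6, 25], "angular": [0, -0.2, -0.3]}, {"claw": 0.2, "translation": [0, 0, 15], "angular": [0, 0, 0]}, {"claw": 0.2, "translation": [0, 0, 8], "angular": [0, 0, 0]}, {"claw": 0.2, "translation": [0, 0, 2], "angular": [0, 0, 0]}, {"claw": 0.2, "translation": [0, 0, 0], "angular": [0, 0, 0]}, {"claw": 0.2, "translation": [0, 0, 0], "angular": [0, 0, 0]}]}}

```text
time_s: 6.5
tool_pos: [0.4869, 0.2593, 0.0097]
tcp_rot: [[-0.999, -0.039, 0.001], [-0.039, 0.999, -0.0], [-0.001, -0.0, -1.0]]
ft_force: [-0.2, 1.0, -1.0]
finger_gap: 0.0235
grasp_force: 59.1
```

```bash
python3 -c "
from h import *
plan(.4868,.2575,.0053,2.1)"
```

```text
t 6.50 pos [0.4869 0.2593 0.0097] yaw 2.25 gap 0.0235 gf 59.1 F [-0.2  1.  -1. ]
shift [ 0.1 -1.8  4.4] turn 0.2 tilt [-0.02  0.05 -0.  ]
```

>>> {"fn": "jog_arm", "kwargs": {"deltas": [{"claw": 0.2, "translation": [0, -1.5, 3.5], "angular": [0, 0, 0]}, {"claw": 0.2, "translation": [0, 0, 0], "angular": [0, 0, 0]}, {"claw": 0.2, "translation": [0, 0, 0], "angular": [0, 0, 0]}]}}

```text
time_s: 6.88
tool_pos: [0.4866, 0.2576, 0.0057]
tcp_rot: [[-0.999, -0.039, 0.0], [-0.039, 0.999, -0.001], [-0.0, -0.001, -1.0]]
ft_force: [-0.0, -0.5, 0.0]
finger_gap: 0.0237
grasp_force: 59.1
```

```bash
python3 -c "
from h import *
plan(.4868,.2575,.0053,2.1)"
```

```text
t 6.88 pos [0.4866 0.2576 0.0057] yaw 2.25 gap 0.0237 gf 59.1 F [-0.  -0.5  0. ]
shift [-0.2 -0.1  0.4] turn 0.2 tilt [-0.05  0.01  0.  ]
```

>>> {"fn": "jog_arm", "kwargs": {"deltas": [{"claw": 0.2, "translation": [0, 0, 0.7], "angular": [0, 0, 0]}, {"claw": 0.2, "translation": [0, 0, 0], "angular": [0, 0, 0]}, {"claw": 0.5, "translation": [0, 0, 0], "angular": [0, 0, 0]}, {"claw": 0.5, "translation": [0, 0, 0], "angular": [0, 0, 0]}, {"claw": 0.5, "translation": [0, 0, -30], "angular": [0, 0, 0]}, {"claw": 0.5, "translation": [0, 0, -60], "angular": [0, 0, 0]}, {"claw": 0.5, "translation": [0, 0, 0], "angular": [0, 0, 0]}, {"claw": 0.5, "translation": [0, 0, 0], "angular": [0, 0, 0]}]}}

```text
time_s: 7.88
tool_pos: [0.4861, 0.2577, 0.0949]
tcp_rot: [[-0.999, -0.04, -0.0], [-0.04, 0.999, -0.001], [0.0, -0.001, -1.0]]
ft_force: [0.1, 0.1, -0.2]
finger_gap: 0.0425
grasp_force: 0.0
```

Run:
```python
from h import *
plan(.494,.4225,.12,6.6)
ci,p,d=grab('wrist');np.savez('w3.npz',p=p,d=d,**ci)
print('cell',fit(ci,p,.0115,.489,.2575,.048,'white'))
o1=ortho(ci,p,.011,.43,.55,.21,.31,4000);o2=ortho(ci,p,.009,.44,.545,.38,.46,4000)
save(np.hstack([o1,np.pad(o2,((0,60),(0,0),(0,0)))]),'o3.png',s=.9)
```

```text
t 7.88 pos [0.4861 0.2577 0.0949] yaw 2.27 gap 0.0425 gf 0.0 F [ 0.1  0.1 -0.2]
shift [-26.7 162.8 -25.1] turn -4.3 tilt [-0.04 -0.01 -0.  ]
cell (array([0.488 , 0.2573]), np.float32(2.27), array([25.7, 75.7]))
```

View pics/o3.png

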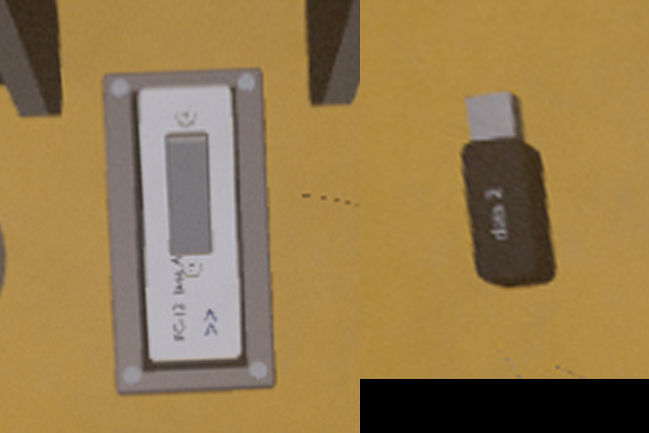

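The cell sits inside its inlay, measured at (0.4880, 0.2573, 2.3°) against the station at (0.4888, 0.2575, 2.1°), so it is done. The stick is roughly at (0.494, 0.421) at 6.5°, and I'll move above it.

>>> {"fn": "jog_arm", "kwargs": {"deltas": [{"claw": 0.5, "translation": [-2, 41, 0], "angular": [0, 0, -4.2]}, {"claw": 0.5, "translation": [-4, 41, 0], "angular": [0, 0, 0]}, {"claw": 0.5, "translation": [-4, 41, 0], "angular": [0, 0, 0]}, {"claw": 0.5, "translation": [-4, 39, 0], "angular": [0, 0, 0]}, {"claw": 0.5, "translation": [0, 0, 0], "angular": [0, 0, 0]}, {"claw": 0.5, "translation": [0, 0, 0], "angular": [0, 0, 0]}, {"claw": 0.5, "translation": [0, 0, 0], "angular": [0, 0, 0]}]}}

```text
time_s: 8.8
tool_pos: [0.4855, 0.4183, 0.0942]
tcp_rot: [[-0.994, -0.11, -0.001], [-0.11, 0.994, -0.003], [0.001, -0.003, -1.0]]
ft_force: [0.1, -0.2, 0.1]
finger_gap: 0.0427
grasp_force: 0.0
```

Run:
```python
from h import *
plan(.494,.4215,.001,6.5)
ci,p,d=grab('wrist');np.savez('w4.npz',p=p,d=d,**ci)
o=ortho(ci,p,.007,.445,.545,.375,.475,5000);save(o,'o4.png')
```

```text
t 8.80 pos [0.4855 0.4183 0.0942] yaw 6.34 gap 0.0427 gf 0.0 F [ 0.1 -0.2  0.1]
shift [-8.8  2.2 93.2] turn -0.2 tilt [-0.14 -0.05 -0.  ]
```

View pics/o4.png

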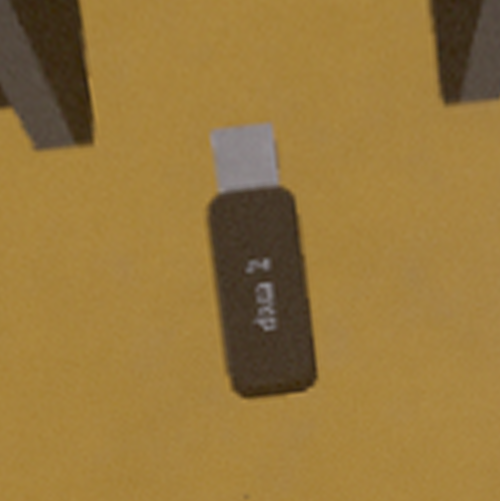

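Stick in the 5 px/mm map: plug end (243,127), tail end (275,394). That puts its centre at (0.4929, 0.423) and its angle at about 6.3°.

>>> {"fn": "jog_arm", "kwargs": {"deltas": [{"claw": 0.5, "translation": [-5, 4.1, 40], "angular": [0, 0, 0]}, {"claw": 0.5, "translation": [0, 0, 30], "angular": [0, 0, 0]}, {"claw": 0.5, "translation": [0, 0, 14], "angular": [0, 0, 0]}, {"claw": 0.5, "translation": [0, 0, 6], "angular": [0, 0, 0]}, {"claw": 0.5, "translation": [0, 0, 2], "angular": [0, 0, 0]}, {"claw": 0.5, "translation": [0, 0, 0], "angular": [0, 0, 0]}, {"claw": 0.5, "translation": [0, 0, 0], "angular": [0, 0, 0]}]}}

```text
time_s: 9.72
tool_pos: [0.4901, 0.4253, 0.0037]
tcp_rot: [[-0.994, -0.113, 0.001], [-0.113, 0.994, 0.0], [-0.001, 0.0, -1.0]]
ft_force: [-0.0, -0.3, 0.4]
finger_gap: 0.0429
grasp_force: 0.0
```

```bash
python3 -c "
from h import *
plan(.490,.4229,.001,6.3)"
```

```text
t 9.72 pos [0.4901 0.4253 0.0037] yaw 6.46 gap 0.0429 gf 0.0 F [-0.  -0.3  0.4]
shift [ 0.4 -2.4  2.7] turn 0.2 tilt [ 0.    0.06 -0.  ]
```

>>> {"fn": "jog_arm", "kwargs": {"deltas": [{"claw": 0.5, "translation": [0.4, -2.2, 2.5], "angular": [0, 0, 0]}, {"claw": 0.5, "translation": [0, 0, 0], "angular": [0, 0, 0]}, {"claw": 0.5, "translation": [0, 0, 0], "angular": [0, 0, 0]}, {"claw": 0.1, "translation": [0, 0, 0], "angular": [0, 0, 0]}, {"claw": 0.1, "translation": [0, 0, 0], "angular": [0, 0, 0]}, {"claw": 0.1, "translation": [0, 0, 0], "angular": [0, 0, 0]}, {"claw": 0.1, "translation": [0, 0, 0], "angular": [0, 0, 0]}, {"claw": 0.1, "translation": [0, 0, 0], "angular": [0, 0, 0]}]}}

```text
time_s: 10.72
tool_pos: [0.4898, 0.4229, 0.0007]
tcp_rot: [[-0.994, -0.113, 0.0], [-0.113, 0.994, -0.0], [-0.0, -0.0, -1.0]]
ft_force: [-0.7, -0.5, 3.8]
finger_gap: 0.0158
grasp_force: 60.2
```

```bash
python3 -c "
from h import *
plan(.4873,-.0175,.10,-1.3)"
```

```text
t 10.72 pos [0.4898 0.4229 0.0007] yaw 6.46 gap 0.0158 gf 60.2 F [-0.7 -0.5  3.8]
shift [  -7.5 -440.3  -99.3] turn 7.8 tilt [-0.02  0.02  0.  ]
```

>>> {"fn": "jog_arm", "kwargs": {"deltas": [{"claw": 0.1, "translation": [0, 0, -40], "angular": [0, 0, 0]}, {"claw": 0.1, "translation": [0, 0, -50], "angular": [0, 0, 7.8]}, {"claw": 0.1, "translation": [-1, -55, 0], "angular": [0, 0, 0]}, {"claw": 0.1, "translation": [-1, -55, 0], "angular": [0, 0, 0]}, {"claw": 0.1, "translation": [-1, -55, 0], "angular": [0, 0, 0]}, {"claw": 0.1, "translation": [-1, -55, 0], "angular": [0, 0, 0]}, {"claw": 0.1, "translation": [-1, -55, 0], "angular": [0, 0, 0]}, {"claw": 0.1, "translation": [-1, -55, 0], "angular": [0, 0, 0]}]}}

```text
time_s: 11.72
tool_pos: [0.4875, 0.0909, 0.0905]
tcp_rot: [[-1.0, 0.023, 0.0], [0.023, 1.0, -0.001], [-0.0, -0.001, -1.0]]
ft_force: [1.9, -0.1, -0.5]
finger_gap: 0.0157
grasp_force: 59.6
```

>>> {"fn": "jog_arm", "kwargs": {"deltas": [{"claw": 0.1, "translation": [-1, -55, 0], "angular": [0, 0, 0]}, {"claw": 0.1, "translation": [-0.5, -35, 0], "angular": [0, 0, 0]}, {"claw": 0.1, "translation": [0, -15, 0], "angular": [0, 0, 0]}, {"claw": 0.1, "translation": [0, -4, 0], "angular": [0, 0, 0]}, {"claw": 0.1, "translation": [0, 0, 0], "angular": [0, 0, 0]}, {"claw": 0.1, "translation": [0, 0, 0], "angular": [0, 0, 0]}, {"claw": 0.1, "translation": [0, 0, 0], "angular": [0, 0, 0]}]}}

```text
time_s: 12.6
tool_pos: [0.4869, -0.0153, 0.0907]
tcp_rot: [[-1.0, 0.022, 0.0], [0.022, 1.0, -0.001], [-0.0, -0.001, -1.0]]
ft_force: [0.4, -0.2, 0.4]
finger_gap: 0.0153
grasp_force: 59.6
```

Run:
```python
from h import *
plan(.4873,-.0176,.0055,-1.3)
ci,p,d=grab('wrist');np.savez('w5.npz',p=p,d=d,**ci)
o=ortho(ci,p,.005,.44,.54,-.068,.032,5000);o2=ortho(ci,p,.09,.435,.535,-.068,.032,3000)
save(np.hstack([o,np.pad(o2,((0,200),(0,0),(0,0)))]),'o5.png')
```

```text
t 12.60 pos [ 0.4869 -0.0153  0.0907] yaw -1.24 gap 0.0153 gf 59.6 F [ 0.4 -0.2  0.4]
shift [-0.4 -2.3 85.2] turn 0.1 tilt [-0.03  0.01 -0.  ]
```

View pics/o5.png

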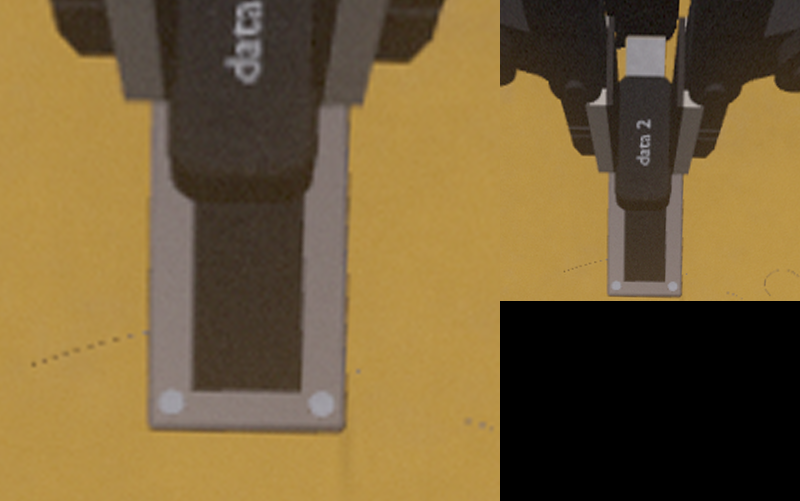

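>>> {"fn": "jog_arm", "kwargs": {"deltas": [{"claw": 0.1, "translation": [-0.7, -2.4, 40], "angular": [0, 0, -0.2]}, {"claw": 0.1, "translation": [0, 0, 25], "angular": [0, 0, 0]}, {"claw": 0.1, "translation": [0, 0, 10], "angular": [0, 0, 0]}, {"claw": 0.1, "translation": [0, 0, 5], "angular": [0, 0, 0]}, {"claw": 0.1, "translation": [0, 0, 1], "angular": [0, 0, 0]}, {"claw": 0.1, "translation": [0, 0, 0], "angular": [0, 0, 0]}, {"claw": 0.1, "translation": [0, 0, 0], "angular": [0, 0, 0]}]}}

```text
time_s: 13.52
tool_pos: [0.4879, -0.0187, 0.0103]
tcp_rot: [[-1.0, 0.02, 0.001], [0.02, 1.0, -0.001], [-0.001, -0.001, -1.0]]
ft_force: [0.3, 0.7, 0.9]
finger_gap: 0.0159
grasp_force: 59.6
```

```bash
python3 -c "
from h import *
plan(.4877,-.0178,.0055,-1.0)"
```

```text
t 13.53 pos [ 0.4879 -0.0187  0.0103] yaw -1.14 gap 0.0159 gf 59.6 F [0.3 0.7 0.9]
shift [0.2 0.9 4.8] turn -0.1 tilt [-0.03  0.07 -0.  ]
```

>>> {"fn": "jog_arm", "kwargs": {"deltas": [{"claw": 0.1, "translation": [0.2, 0.8, 4], "angular": [0, 0, 0]}, {"claw": 0.1, "translation": [0, 0, 0.8], "angular": [0, 0, 0]}, {"claw": 0.1, "translation": [0, 0, 0], "angular": [0, 0, 0]}, {"claw": 0.1, "translation": [0, 0, 0], "angular": [0, 0, 0]}]}}

```text
time_s: 14.02
tool_pos: [0.4876, -0.0178, 0.0056]
tcp_rot: [[-1.0, 0.02, 0.001], [0.02, 1.0, -0.0], [-0.001, -0.0, -1.0]]
ft_force: [-2.5, 1.1, 10.1]
finger_gap: 0.0156
grasp_force: 61.2
```

>>> {"fn": "jog_arm", "kwargs": {"deltas": [{"claw": 0.45, "translation": [0, 0, 0], "angular": [0, 0, 0]}, {"claw": 0.45, "translation": [0, 0, 0], "angular": [0, 0, 0]}, {"claw": 0.45, "translation": [0, 0, 0], "angular": [0, 0, 0]}, {"claw": 0.45, "translation": [0, 0, -40], "angular": [0, 0, 0]}, {"claw": 0.45, "translation": [0, 0, -50], "angular": [0, 0, 0]}, {"claw": 0.45, "translation": [0, 0, 0], "angular": [0, 0, 0]}, {"claw": 0.45, "translation": [0, 0, 0], "angular": [0, 0, 0]}, {"claw": 0.45, "translation": [0, 0, 0], "angular": [0, 0, 0]}]}}

```text
time_s: 15.02
tool_pos: [0.4862, -0.0179, 0.0938]
tcp_rot: [[-1.0, 0.02, -0.002], [0.02, 1.0, -0.001], [0.002, -0.001, -1.0]]
ft_force: [-0.2, 0.3, 0.8]
finger_gap: 0.0383
grasp_force: 0.0
```

Run:
```python
from h import *
plan(.481,.3406,.12,0)
ci,p,d=grab('wrist');np.savez('w6.npz',p=p,d=d,**ci)
o=ortho(ci,p,.005,.44,.54,-.068,.032,5000);o2=ortho(ci,p,.012,.44,.54,-.068,.032,5000)
save(np.hstack([o,o2]),'o6.png',s=.8)
```

```text
t 15.03 pos [ 0.4862 -0.0179  0.0938] yaw -1.14 gap 0.0383 gf 0.0 F [-0.2  0.3  0.8]
shift [  5.2 358.5 -26.2] turn -1.1 tilt [-0.07 -0.13 -0.  ]
```

View pics/o6.png

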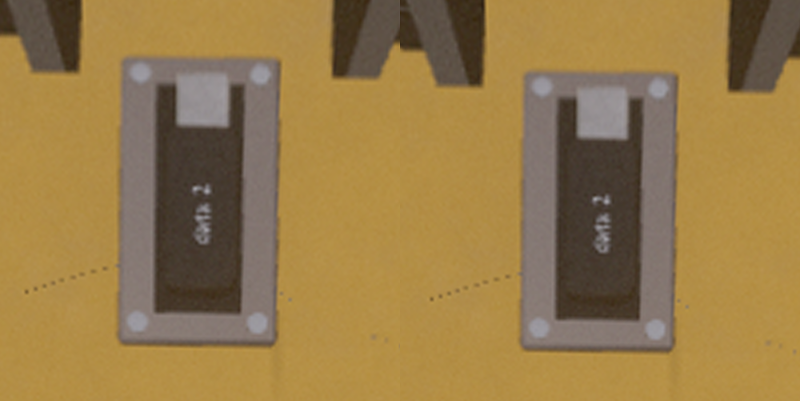

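The stick is in its inlay and aligned, but it may be about 1–2 mm towards the plug end. I'll check the tail with a brightness profile.

Run:
```python
from h import *
z=np.load('w6.npz');ci={k:z[k] for k in('cx','cy','fx','fy','origin','orientation')};p=z['p']
for zz in(.005,.014):
    o=ortho(ci,p,zz,.455,.525,-.068,.032,1000).astype(int).sum(2)
    c=int(round(.032*1e3+17.5))
    print(zz,'axial from x=.525 per mm',o[:,c-3:c+4].mean(1).round().astype(int).tolist())
o=ortho(ci,p,.010,.46,.52,-.038,.002,1000).astype(int).sum(2)
print('lateral y=.002 down, x .475-.485',o[35:45].mean(0).round().astype(int).tolist())
```

```text
0.005 axial from x=.525 per mm [350, 346, 347, 379, 425, 441, 441, 446, 444, 444, 441, 438, 440, 440, 443, 453, 394, 216, 174, 176, 176, 179, 173, 173, 173, 176, 179, 172, 170, 173, 173, 190, 303, 253, 182, 169, 210, 263, 233, 281, 228, 246, 271, 250, 261, 244, 197, 174, 174, 178, 173, 175, 177, 181, 175, 181, 182, 165, 144, 146, 165, 165, 161, 244, 378, 372, 373, 372, 372, 375]
0.014 axial from x=.525 per mm [390, 390, 390, 385, 363, 348, 348, 358, 408, 438, 441, 445, 445, 444, 442, 438, 440, 440, 443, 452, 393, 208, 173, 175, 177, 179, 171, 173, 173, 179, 177, 170, 173, 174, 178, 262, 277, 191, 172, 194, 250, 249, 259, 231, 243, 269, 244, 258, 243, 183, 175, 175, 177, 172, 175, 179, 179, 178, 181, 174, 149, 145, 158, 165, 166, 220, 368, 371, 374, 372]
lateral y=.002 down, x .475-.485 [344, 349, 370, 368, 367, 368, 365, 366, 379, 226, 151, 160, 172, 170, 173, 174, 174, 174, 175, 238, 295, 309, 262, 175, 175, 174, 175, 172, 174, 158, 214, 348, 361, 360, 358, 358, 358, 362, 328, 321]
```

The stick is centred at about (0.4922, -0.018), which is 1.7 mm too far in +x. I'll regrip it and shift it.

>>> {"fn": "jog_arm", "kwargs": {"deltas": [{"claw": 0.45, "translation": [0, 0, 45], "angular": [0, 0, 0]}, {"claw": 0.45, "translation": [0, 0, 25], "angular": [0, 0, 0]}, {"claw": 0.45, "translation": [0, 0, 12], "angular": [0, 0, 0]}, {"claw": 0.45, "translation": [0, 0, 5], "angular": [0, 0, 0]}, {"claw": 0.45, "translation": [0, 0, 0], "angular": [0, 0, 0]}, {"claw": 0.45, "translation": [0, 0, 0], "angular": [0, 0, 0]}, {"claw": 0.45, "translation": [0, 0, 0], "angular": [0, 0, 0]}]}}

```text
time_s: 15.95
tool_pos: [0.4878, -0.0179, 0.0086]
tcp_rot: [[-1.0, 0.02, 0.001], [0.02, 1.0, -0.001], [-0.001, -0.001, -1.0]]
ft_force: [0.2, 0.6, 0.4]
finger_gap: 0.0383
grasp_force: 0.0
```

```bash
python3 -c "
from h import *
plan(.4876,-.0180,.0065,-1.0)"
```

```text
t 15.95 pos [ 0.4878 -0.0179  0.0086] yaw -1.14 gap 0.0383 gf 0.0 F [0.2 0.6 0.4]
shift [ 0.2 -0.1  2.1] turn -0.1 tilt [-0.03  0.08 -0.  ]
```

>>> {"fn": "jog_arm", "kwargs": {"deltas": [{"claw": 0.45, "translation": [0, 0, 1.8], "angular": [0, 0, 0]}, {"claw": 0.1, "translation": [0, 0, 0], "angular": [0, 0, 0]}, {"claw": 0.1, "translation": [0, 0, 0], "angular": [0, 0, 0]}, {"claw": 0.1, "translation": [0, 0, 0], "angular": [0, 0, 0]}, {"claw": 0.1, "translation": [0, 0, 0], "angular": [0, 0, 0]}, {"claw": 0.1, "translation": [0, 0, -2], "angular": [0, 0, 0]}, {"claw": 0.1, "translation": [1.7, 0, 0], "angular": [0, 0, 0]}, {"claw": 0.1, "translation": [0, 0, 0], "angular": [0, 0, 0]}]}}

```text
time_s: 16.95
tool_pos: [0.4853, -0.018, 0.0081]
tcp_rot: [[-1.0, 0.02, -0.0], [0.02, 1.0, -0.001], [0.0, -0.001, -1.0]]
ft_force: [-0.4, 0.3, -0.6]
finger_gap: 0.0161
grasp_force: 58.7
```

>>> {"fn": "jog_arm", "kwargs": {"deltas": [{"claw": 0.1, "translation": [0, 0, 2], "angular": [0, 0, 0]}, {"claw": 0.1, "translation": [0, 0, 0], "angular": [0, 0, 0]}, {"claw": 0.1, "translation": [0, 0, 0], "angular": [0, 0, 0]}, {"claw": 0.45, "translation": [0, 0, 0], "angular": [0, 0, 0]}, {"claw": 0.45, "translation": [0, 0, 0], "angular": [0, 0, 0]}, {"claw": 0.45, "translation": [0, 0, 0], "angular": [0, 0, 0]}, {"claw": 0.45, "translation": [0, 0, -45], "angular": [0, 0, 0]}, {"claw": 0.45, "translation": [0, 0, -45], "angular": [0, 0, 0]}]}}

```text
time_s: 17.95
tool_pos: [0.485, -0.018, 0.0968]
tcp_rot: [[-1.0, 0.02, -0.002], [0.02, 1.0, -0.001], [0.002, -0.001, -1.0]]
ft_force: [0.0, 0.2, -0.0]
finger_gap: 0.0383
grasp_force: 0.0
```

Run:
```python
from h import *
plan(.481,.3406,.12,0)
ci,p,d=grab('wrist');np.savez('w7.npz',p=p,d=d,**ci)
for zz in(.005,.014):
    o=ortho(ci,p,zz,.455,.525,-.068,.032,1000).astype(int).sum(2)
    print(zz,o[:,46:53].mean(1).round().astype(int).tolist()[52:])
```

```text
t 17.95 pos [ 0.485  -0.018   0.0968] yaw -1.15 gap 0.0383 gf 0.0 F [ 0.   0.2 -0. ]
shift [  4.  358.6 -23.2] turn -1.1 tilt [-0.08 -0.09  0.  ]
0.005 [173, 179, 181, 177, 182, 182, 185, 157, 148, 159, 166, 221, 393, 372, 375, 374, 375, 373]
0.014 [177, 177, 178, 175, 181, 177, 180, 183, 180, 170, 150, 152, 167, 179, 396, 371, 375, 375]
```

The stick's end margins are now about 2 mm each, so it is centred. Next is the tape at (0.481, 0.3406).

>>> {"fn": "jog_arm", "kwargs": {"deltas": [{"claw": 1, "translation": [1, 50, -20], "angular": [0, 0, -1.1]}, {"claw": 1, "translation": [1, 55, 0], "angular": [0, 0, 0]}, {"claw": 1, "translation": [1, 55, 0], "angular": [0, 0, 0]}, {"claw": 1, "translation": [1, 55, 0], "angular": [0, 0, 0]}, {"claw": 1, "translation": [0, 55, 0], "angular": [0, 0, 0]}, {"claw": 1, "translation": [0, 50, 0], "angular": [0, 0, 0]}, {"claw": 1, "translation": [0, 30, 0], "angular": [0, 0, 0]}, {"claw": 1, "translation": [0, 8, 0], "angular": [0, 0, 0]}]}}

```text
time_s: 19.0
tool_pos: [0.482, 0.3424, 0.1155]
tcp_rot: [[-1.0, -0.003, -0.0], [-0.003, 1.0, -0.0], [0.0, -0.0, -1.0]]
ft_force: [-0.6, 0.8, -0.0]
finger_gap: 0.0856
grasp_force: 0.0
```

>>> {"fn": "jog_arm", "kwargs": {"deltas": [{"claw": 1, "translation": [0, 0, 30], "angular": [0, 0, 0]}, {"claw": 1, "translation": [0, 0, 30], "angular": [0, 0, 0]}, {"claw": 1, "translation": [0, 0, 10], "angular": [0, 0, 0]}, {"claw": 1, "translation": [0, 0, 0], "angular": [0, 0, 0]}, {"claw": 1, "translation": [0, 0, 0], "angular": [0, 0, 0]}, {"claw": 1, "translation": [0, 0, 0], "angular": [0, 0, 0]}]}}

```text
time_s: 19.75
tool_pos: [0.4835, 0.3404, 0.0469]
tcp_rot: [[-1.0, 0.001, 0.001], [0.001, 1.0, 0.0], [-0.001, 0.0, -1.0]]
ft_force: [-0.3, -0.8, 0.1]
finger_gap: 0.0854
grasp_force: 0.0
```

```bash
python3 -c "
from h import *
plan(.481,.3406,-.002,0)
ci,p,d=grab('wrist');print(fit(ci,p,.019,.481,.341,.045,'white'))"
```

```text
t 19.75 pos [0.4835 0.3404 0.0469] yaw -0.05 gap 0.0854 gf 0.0 F [-0.3 -0.8  0.1]
shift [ 2.5  0.2 48.9] turn -0.1 tilt [0.02 0.09 0.  ]
(array([0.4808, 0.341 ]), np.float32(-90.0), array([58.5, 59. ]))
```

>>> {"fn": "jog_arm", "kwargs": {"deltas": [{"claw": 1, "translation": [2.5, 0.5, 25], "angular": [0, 0, 0]}, {"claw": 1, "translation": [0, 0, 15], "angular": [0, 0, 0]}, {"claw": 1, "translation": [0, 0, 7], "angular": [0, 0, 0]}, {"claw": 1, "translation": [0, 0, 1], "angular": [0, 0, 0]}, {"claw": 1, "translation": [0, 0, 0], "angular": [0, 0, 0]}, {"claw": 1, "translation": [0, 0, 0], "angular": [0, 0, 0]}]}}

```text
time_s: 20.55
tool_pos: [0.4807, 0.3408, -0.0016]
tcp_rot: [[-1.0, 0.001, 0.001], [0.001, 1.0, -0.0], [-0.001, -0.0, -1.0]]
ft_force: [-0.9, 0.1, -0.4]
finger_gap: 0.0852
grasp_force: 0.0
```

```bash
python3 -c "
from h import *
plan(.4809,.3408,-.002,0)"
```

```text
t 20.55 pos [ 0.4807  0.3408 -0.0016] yaw -0.05 gap 0.0852 gf 0.0 F [-0.9  0.1 -0.4]
shift [-0.2  0.   0.4] turn -0.0 tilt [-0.01  0.05  0.  ]
```

>>> {"fn": "jog_arm", "kwargs": {"deltas": [{"claw": 0.6, "translation": [0, 0, 0], "angular": [0, 0, 0]}, {"claw": 0.6, "translation": [0, 0, 0], "angular": [0, 0, 0]}, {"claw": 0.6, "translation": [0, 0, 0], "angular": [0, 0, 0]}, {"claw": 0.6, "translation": [0, 0, 0], "angular": [0, 0, 0]}, {"claw": 0.6, "translation": [0, 0, 0], "angular": [0, 0, 0]}]}}

```text
time_s: 21.18
tool_pos: [0.4805, 0.3407, -0.0013]
tcp_rot: [[-1.0, 0.001, 0.0], [0.001, 1.0, -0.0], [-0.0, -0.0, -1.0]]
ft_force: [-2.1, -1.2, 8.1]
finger_gap: 0.0577
grasp_force: 63.8
```

```bash
python3 -c "
from h import *
plan(.4869,.1627,.045,0)"
```

```text
t 21.18 pos [ 0.4805  0.3407 -0.0013] yaw -0.05 gap 0.0577 gf 63.8 F [-2.1 -1.2  8.1]
shift [  -6.4 -178.   -46.3] turn -0.0 tilt [-0.01  0.02  0.  ]
```

>>> {"fn": "jog_arm", "kwargs": {"deltas": [{"claw": 0.6, "translation": [0, 0, -20], "angular": [0, 0, 0]}, {"claw": 0.6, "translation": [0, 0, -40], "angular": [0, 0, 0]}, {"claw": 0.6, "translation": [-2, -45, 0], "angular": [0, 0, 0]}, {"claw": 0.6, "translation": [-2, -50, 0], "angular": [0, 0, 0]}, {"claw": 0.6, "translation": [-2, -50, 0], "angular": [0, 0, 0]}, {"claw": 0.6, "translation": [0, -25, 0], "angular": [0, 0, 0]}, {"claw": 0.6, "translation": [0, -8, 0], "angular": [0, 0, 0]}, {"claw": 0.6, "translation": [0, 0, 0], "angular": [0, 0, 0]}]}}

```text
time_s: 22.18
tool_pos: [0.4865, 0.1633, 0.0586]
tcp_rot: [[-1.0, 0.001, 0.001], [0.001, 1.0, 0.0], [-0.001, 0.0, -1.0]]
ft_force: [0.6, -0.2, -0.2]
finger_gap: 0.0574
grasp_force: 64.3
```

>>> {"fn": "jog_arm", "kwargs": {"deltas": [{"claw": 0.6, "translation": [0, 0, 25], "angular": [0, 0, 0]}, {"claw": 0.6, "translation": [0, 0, 15], "angular": [0, 0, 0]}, {"claw": 0.6, "translation": [0, 0, 6], "angular": [0, 0, 0]}, {"claw": 0.6, "translation": [0, 0, 0], "angular": [0, 0, 0]}, {"claw": 0.6, "translation": [0, 0, 0], "angular": [0, 0, 0]}, {"claw": 0.6, "translation": [0, 0, 0], "angular": [0, 0, 0]}]}}

```text
time_s: 22.92
tool_pos: [0.4866, 0.1627, 0.0125]
tcp_rot: [[-1.0, 0.001, 0.001], [0.001, 1.0, -0.0], [-0.001, -0.0, -1.0]]
ft_force: [-0.2, -0.3, -0.2]
finger_gap: 0.0572
grasp_force: 64.3
```

```bash
python3 -c "
from h import *
plan(.4868,.1627,.0038,0)
ci,p,d=grab('wrist');print(fit(ci,p,.0305,.487,.163,.045,'white'));save(ortho(ci,p,.005,.44,.54,.11,.215,5000),'x.png')"
```

```text
t 22.93 pos [0.4866 0.1627 0.0125] yaw -0.05 gap 0.0572 gf 64.3 F [-0.2 -0.3 -0.2]
shift [-0.2 -0.   8.7] turn -0.0 tilt [-0.02  0.06  0.  ]
(array([0.488 , 0.1622]), np.float32(0.0), array([57.5, 60. ]))
```

>>> {"fn": "jog_arm", "kwargs": {"deltas": [{"claw": 0.6, "translation": [0.5, 0, 6], "angular": [0, 0, 0]}, {"claw": 0.6, "translation": [0, 0, 2.7], "angular": [0, 0, 0]}, {"claw": 0.6, "translation": [0, 0, 0], "angular": [0, 0, 0]}, {"claw": 0.6, "translation": [0, 0, 0], "angular": [0, 0, 0]}]}}

```text
time_s: 23.48
tool_pos: [0.4854, 0.1626, 0.0037]
tcp_rot: [[-1.0, 0.001, -0.0], [0.001, 1.0, -0.0], [0.0, -0.0, -1.0]]
ft_force: [-2.7, -1.0, 9.7]
finger_gap: 0.0575
grasp_force: 65.3
```

>>> {"fn": "jog_arm", "kwargs": {"deltas": [{"claw": 1, "translation": [0, 0, 0], "angular": [0, 0, 0]}, {"claw": 1, "translation": [0, 0, 0], "angular": [0, 0, 0]}, {"claw": 1, "translation": [0, 0, 0], "angular": [0, 0, 0]}, {"claw": 1, "translation": [0, 0, -40], "angular": [0, 0, 0]}, {"claw": 1, "translation": [0, 0, -60], "angular": [0, 0, 0]}, {"claw": 1, "translation": [0, 0, -20], "angular": [0, 0, 0]}, {"claw": 1, "translation": [0, 0, 0], "angular": [0, 0, 0]}, {"claw": 1, "translation": [0, 0, 0], "angular": [0, 0, 0]}]}}

```text
time_s: 24.48
tool_pos: [0.4849, 0.1625, 0.1223]
tcp_rot: [[-1.0, 0.001, -0.001], [0.001, 1.0, -0.002], [0.001, -0.002, -1.0]]
ft_force: [0.4, -0.4, 0.2]
finger_gap: 0.0855
grasp_force: 0.0
```

Run:
```python
from h import *
plan(.54,.3545,.13,0)
ci,p,d=grab('wrist');np.savez('w8.npz',p=p,d=d,**ci)
print(fit(ci,p,.024,.487,.1625,.045,'white'))
# disc rim: yellow-vs-not at z=.005
o=ortho(ci,p,.005,.44,.535,.115,.21,2000);h=cv2.cvtColor(o,cv2.COLOR_RGB2HSV)[...,1]
m=(h<100).astype(np.uint8);c=max(cv2.findContours(m,0,1)[0],key=cv2.contourArea);(u,v),r=cv2.minEnclosingCircle(c);print('disc',.535-v/2e3,.21-u/2e3,r/2)
```

```text
t 24.48 pos [0.4849 0.1625 0.1223] yaw -0.03 gap 0.0855 gf 0.0 F [ 0.4 -0.4  0.2]
shift [-55.1 192.   -7.7] turn -0.0 tilt [-0.09 -0.08  0.  ]
(array([0.486, 0.162]), np.float32(-90.0), array([59., 59.]))
disc 0.4866247291564942 0.16266283798217773 38.86967086791992
```

The tape is centred on its disc to within 1 mm. Next is the vial.

>>> {"fn": "jog_arm", "kwargs": {"deltas": [{"claw": 1, "translation": [-14, 48, -8], "angular": [0, 0, 0]}, {"claw": 1, "translation": [-14, 48, 0], "angular": [0, 0, 0]}, {"claw": 0.6, "translation": [-14, 48, 0], "angular": [0, 0, 0]}, {"claw": 0.6, "translation": [-13, 35, 0], "angular": [0, 0, 0]}, {"claw": 0.6, "translation": [0, 13, 0], "angular": [0, 0, 0]}, {"claw": 0.6, "translation": [0, 0, 0], "angular": [0, 0, 0]}, {"claw": 0.6, "translation": [0, 0, 0], "angular": [0, 0, 0]}, {"claw": 0.6, "translation": [0, 0, 0], "angular": [0, 0, 0]}]}}

```text
time_s: 25.52
tool_pos: [0.5409, 0.3529, 0.1313]
tcp_rot: [[-1.0, 0.003, -0.0], [0.003, 1.0, -0.001], [0.0, -0.001, -1.0]]
ft_force: [-0.1, 0.2, -0.2]
finger_gap: 0.051
grasp_force: 0.0
```

Run:
```python
from h import *
plan(.5955,.3525,.10,0)
ci,p,d=grab('wrist');np.savez('w9.npz',p=p,d=d,**ci)
a=ortho(ci,p,.0,.55,.65,.31,.40,3500);b=ortho(ci,p,.045,.55,.65,.31,.40,3500);c=ortho(ci,p,.012,.55,.65,.21,.30,3500)
save(np.hstack([a,b,c]),'o9.png',s=.8)
```

```text
t 25.52 pos [0.5409 0.3529 0.1313] yaw -0.16 gap 0.0510 gf 0.0 F [-0.1  0.2 -0.2]
shift [-54.6  -0.4  31.3] turn -0.2 tilt [-0.08 -0.   -0.  ]
```

View pics/o9.png

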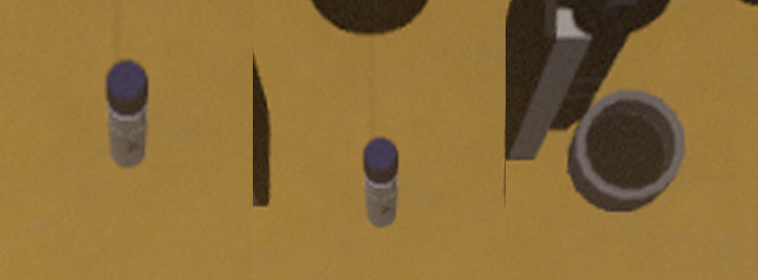

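The vial's base is at (127,166) and its cap at (380,154) in the maps, which gives (0.596, 0.3543). The cup rim at (628,146) gives (0.598, 0.2555).

>>> {"fn": "jog_arm", "kwargs": {"deltas": [{"claw": 0.6, "translation": [-30, 0.7, 15], "angular": [0, 0, 0]}, {"claw": 0.5, "translation": [-22, 0.7, 15], "angular": [0, 0, 0]}, {"claw": 0.5, "translation": [-3, 0, 15], "angular": [0, 0, 0]}, {"claw": 0.5, "translation": [0, 0, 15], "angular": [0, 0, 0]}, {"claw": 0.5, "translation": [0, 0, 0], "angular": [0, 0, 0]}, {"claw": 0.5, "translation": [0, 0, 0], "angular": [0, 0, 0]}, {"claw": 0.5, "translation": [0, 0, 0], "angular": [0, 0, 0]}]}}

```text
time_s: 26.45
tool_pos: [0.5959, 0.3564, 0.072]
tcp_rot: [[-1.0, 0.0, 0.001], [0.0, 1.0, 0.0], [-0.001, 0.0, -1.0]]
ft_force: [-0.4, -0.3, 0.1]
finger_gap: 0.0429
grasp_force: 0.0
```

```bash
python3 -c "
from h import *
plan(.596,.3543,.016,0)"
```

```text
t 26.45 pos [0.5959 0.3564 0.072 ] yaw -0.02 gap 0.0429 gf 0.0 F [-0.4 -0.3  0.1]
shift [-0.1 -2.1 56. ] turn -0.0 tilt [ 0.    0.06 -0.  ]
```

>>> {"fn": "jog_arm", "kwargs": {"deltas": [{"claw": 0.5, "translation": [0, -2, 25], "angular": [0, 0, 0]}, {"claw": 0.5, "translation": [0, 0, 20], "angular": [0, 0, 0]}, {"claw": 0.5, "translation": [0, 0, 10], "angular": [0, 0, 0]}, {"claw": 0.5, "translation": [0, 0, 1], "angular": [0, 0, 0]}, {"claw": 0.5, "translation": [0, 0, 0], "angular": [0, 0, 0]}, {"claw": 0.5, "translation": [0, 0, 0], "angular": [0, 0, 0]}]}}

```text
time_s: 27.2
tool_pos: [0.5963, 0.3542, 0.016]
tcp_rot: [[-1.0, 0.001, 0.001], [0.001, 1.0, -0.0], [-0.001, -0.0, -1.0]]
ft_force: [0.2, 0.7, 0.7]
finger_gap: 0.0426
grasp_force: 0.0
```

Run:
```python
from h import *
plan(.596,.3543,.016,0)
ci,p,d=grab('wrist');np.savez('w10.npz',p=p,d=d,**ci)
o=ortho(ci,p,.045,.58,.61,.31,.40,1000).astype(int)
b=o[...,2]-o[...,1]   # blue cap
m=b>0;ys,xs=np.nonzero(m[5:,20:70]);print('cap',len(ys),.61-(ys+5).mean()/1e3,.40-(xs+20).mean()/1e3,xs.min()+20,xs.max()+20)
```

```text
t 27.20 pos [0.5963 0.3542 0.016 ] yaw -0.04 gap 0.0426 gf 0.0 F [0.2 0.7 0.7]
shift [ 0.3  0.1 -0. ] turn -0.0 tilt [-0.    0.07 -0.  ]
cap 126 0.5935555555555555 0.3546746031746032 40 51
```

>>> {"fn": "jog_arm", "kwargs": {"deltas": [{"claw": 0.3, "translation": [0, 0.3, 0], "angular": [0, 0, 0]}, {"claw": 0.2, "translation": [0, 0, 0], "angular": [0, 0, 0]}, {"claw": 0.15, "translation": [0, 0, 0], "angular": [0, 0, 0]}, {"claw": 0.1, "translation": [0, 0, 0], "angular": [0, 0, 0]}, {"claw": 0.05, "translation": [0, 0, 0], "angular": [0, 0, 0]}, {"claw": 0.05, "translation": [0, 0, 0], "angular": [0, 0, 0]}, {"claw": 0.05, "translation": [0, 0, 0], "angular": [0, 0, 0]}]}}

```text
time_s: 28.12
tool_pos: [0.5959, 0.3545, 0.0154]
tcp_rot: [[-1.0, 0.001, 0.0], [0.001, 1.0, -0.0], [-0.0, -0.0, -1.0]]
ft_force: [-0.2, 0.8, 2.1]
finger_gap: 0.0105
grasp_force: 58.4
```

Run:
```python
from h import *
plan(.598,.2555,.06,0)
ci,p,d=grab('wrist');np.savez('w11.npz',p=p,d=d,**ci);save(ortho(ci,p,.03,.56,.62,.31,.40,6000),'o11.png')
```

```text
t 28.12 pos [0.5959 0.3545 0.0154] yaw -0.03 gap 0.0105 gf 58.4 F [-0.2  0.8  2.1]
shift [ -2.1 -99.  -44.6] turn -0.0 tilt [-0.02  0.02 -0.  ]
```

View pics/o11.png

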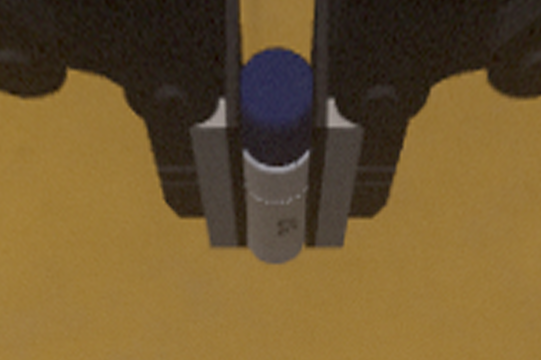

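The vial is gripped upright, cap at (275,100), between the pads. Now to the cup.

>>> {"fn": "jog_arm", "kwargs": {"deltas": [{"claw": 0.05, "translation": [0, 0, -15], "angular": [0, 0, 0]}, {"claw": 0.05, "translation": [0, 0, -30], "angular": [0, 0, 0]}, {"claw": 0.05, "translation": [0, -30, 0], "angular": [0, 0, 0]}, {"claw": 0.05, "translation": [-1, -40, 0], "angular": [0, 0, 0]}, {"claw": 0.05, "translation": [-1, -22, 0], "angular": [0, 0, 0]}, {"claw": 0.05, "translation": [0, -7, 0], "angular": [0, 0, 0]}, {"claw": 0.05, "translation": [0, 0, 0], "angular": [0, 0, 0]}, {"claw": 0.05, "translation": [0, 0, 0], "angular": [0, 0, 0]}]}}

```text
time_s: 29.18
tool_pos: [0.5974, 0.2573, 0.0602]
tcp_rot: [[-1.0, -0.001, 0.0], [-0.001, 1.0, 0.0], [-0.0, 0.0, -1.0]]
ft_force: [-0.3, 0.0, 0.3]
finger_gap: 0.0109
grasp_force: 58.4
```

Run:
```python
from h import *
plan(.598,.2555,.0197,0)
ci,p,d=grab('wrist')
o=ortho(ci,p,.012,.56,.64,.21,.30,1000)
g=cv2.cvtColor(o,cv2.COLOR_RGB2HSV)[...,1]
m=(g<90);ys,xs=np.nonzero(m);print('nonyellow cols/row',[(r,np.nonzero(m[r])[0].min(),np.nonzero(m[r])[0].max()) for r in range(30,72,4) if m[r].any()])
```

```text
t 29.18 pos [0.5974 0.2573 0.0602] yaw 0.09 gap 0.0109 gf 58.4 F [-0.3  0.   0.3]
shift [-0.6 -1.8 40.5] turn 0.1 tilt [0.02 0.   0.  ]
nonyellow cols/row [(30, np.int64(30), np.int64(60)), (34, np.int64(28), np.int64(62)), (38, np.int64(26), np.int64(63)), (42, np.int64(26), np.int64(64)), (46, np.int64(26), np.int64(63)), (50, np.int64(27), np.int64(62)), (54, np.int64(29), np.int64(60)), (58, np.int64(32), np.int64(55)), (62, np.int64(37), np.int64(52))]
```

>>> {"fn": "jog_arm", "kwargs": {"deltas": [{"claw": 0.05, "translation": [-0.6, -2, 15], "angular": [0, 0, 0]}, {"claw": 0.05, "translation": [0, 0, 12], "angular": [0, 0, 0]}, {"claw": 0.05, "translation": [0, 0, 9], "angular": [0, 0, 0]}, {"claw": 0.05, "translation": [0, 0, 2], "angular": [0, 0, 0]}, {"claw": 0.05, "translation": [0, 0, 0], "angular": [0, 0, 0]}, {"claw": 0.05, "translation": [0, 0, 0], "angular": [0, 0, 0]}]}}

```text
time_s: 29.98
tool_pos: [0.5987, 0.2533, 0.0227]
tcp_rot: [[-1.0, 0.001, 0.001], [0.001, 1.0, -0.0], [-0.001, -0.0, -1.0]]
ft_force: [0.4, 0.5, -0.0]
finger_gap: 0.011
grasp_force: 58.4
```

```bash
python3 -c "
from h import *
plan(.598,.2552,.0195,0)"
```

```text
t 29.98 pos [0.5987 0.2533 0.0227] yaw -0.05 gap 0.0110 gf 58.4 F [ 0.4  0.5 -0. ]
shift [0.7 1.9 3.2] turn -0.0 tilt [-0.02  0.05  0.  ]
```

>>> {"fn": "jog_arm", "kwargs": {"deltas": [{"claw": 0.05, "translation": [0.5, 1.7, 2], "angular": [0, 0, 0]}, {"claw": 0.05, "translation": [0, 0, 1], "angular": [0, 0, 0]}, {"claw": 0.05, "translation": [0, 0, 0], "angular": [0, 0, 0]}, {"claw": 0.05, "translation": [0, 0, 0], "angular": [0, 0, 0]}, {"claw": 0.05, "translation": [0, 0, 0], "angular": [0, 0, 0]}]}}

```text
time_s: 30.6
tool_pos: [0.5979, 0.2551, 0.0194]
tcp_rot: [[-1.0, 0.001, 0.0], [0.001, 1.0, -0.001], [-0.0, -0.001, -1.0]]
ft_force: [-0.0, 0.5, 2.0]
finger_gap: 0.0108
grasp_force: 58.6
```

```bash
python3 -c "
from h import *
plan(.598,.2552,.0195,0)"
```

```text
t 30.60 pos [0.5979 0.2551 0.0194] yaw -0.04 gap 0.0108 gf 58.6 F [-0.   0.5  2. ]
shift [-0.1  0.1 -0.1] turn -0.0 tilt [-0.03  0.02  0.  ]
```

>>> {"fn": "jog_arm", "kwargs": {"deltas": [{"claw": 0.2, "translation": [0, 0, 0], "angular": [0, 0, 0]}, {"claw": 0.35, "translation": [0, 0, 0], "angular": [0, 0, 0]}, {"claw": 0.5, "translation": [0, 0, 0], "angular": [0, 0, 0]}, {"claw": 0.5, "translation": [0, 0, 0], "angular": [0, 0, 0]}, {"claw": 0.5, "translation": [0, 0, -15], "angular": [0, 0, 0]}, {"claw": 0.5, "translation": [0, 0, -30], "angular": [0, 0, 0]}, {"claw": 0.5, "translation": [0, 0, -50], "angular": [0, 0, 0]}, {"claw": 0.5, "translation": [0, 0, -40], "angular": [0, 0, 0]}]}}

```text
time_s: 31.6
tool_pos: [0.5984, 0.255, 0.1573]
tcp_rot: [[-1.0, 0.001, 0.002], [0.001, 1.0, 0.0], [-0.002, 0.0, -1.0]]
ft_force: [0.1, -0.4, -0.0]
finger_gap: 0.0424
grasp_force: 0.0
```

>>> {"fn": "jog_arm", "kwargs": {"deltas": [{"claw": 0.5, "translation": [0, 0, -30], "angular": [0, 0, 0]}, {"claw": 0.5, "translation": [0, 0, 0], "angular": [0, 0, 0]}, {"claw": 0.5, "translation": [0, 0, 0], "angular": [0, 0, 0]}]}}

```text
time_s: 31.98
tool_pos: [0.5974, 0.2549, 0.1842]
tcp_rot: [[-1.0, 0.001, -0.0], [0.001, 1.0, -0.001], [0.0, -0.001, -1.0]]
ft_force: [-0.1, 0.2, -0.6]
finger_gap: 0.0425
grasp_force: 0.0
```

Run:
```python
from h import *
plan(.598,.2552,.0195,0)
ci,p,d=grab('wrist')
o=ortho(ci,p,.049,.56,.64,.21,.30,1000).astype(int);m=(o[...,2]-o[...,1])>5
ys,xs=np.nonzero(m);print('cap',len(ys),.64-ys.mean()/1e3,.30-xs.mean()/1e3,ys.min(),ys.max(),xs.min(),xs.max())
for n,zz,x,y,r,k in(('cell',.0115,.489,.2575,.048,'white'),('tape',.024,.487,.163,.045,'white')):print(n,*fit(ci,p,zz,x,y,r,k))
u,v=np.mgrid[0:420,0:560][::-1]
ct,pt,dt=grab('top');W=np.stack([(u-ct['cx'])/ct['fx']*dt,(v-ct['cy'])/ct['fy']*dt,dt],-1)@ct['orientation'].T+ct['origin']
k=(abs(W[...,0]-.598)<.02)&(abs(W[...,1]-.255)<.02);print('max height near cup (arm may occlude)',W[...,2][k].max() if k.any() else None)
```

```text
t 31.98 pos [0.5974 0.2549 0.1842] yaw -0.04 gap 0.0425 gf 0.0 F [-0.1  0.2 -0.6]
shift [ -0.6   0.3 164.7] turn -0.0 tilt [-0.04 -0.01 -0.  ]
cap 107 0.597626168224299 0.25470093457943926 37 48 40 51
cell [0.4887 0.2573] 1.74 [26.  75.3]
tape [0.486  0.1622] -90.0 [59.  59.5]
max height near cup (arm may occlude) 0.5774735984818297
```

The vial cap is a 12 mm circle centred over the cup at standing height, and the cell and tape are in place. I'm handing in.

```bash
python3 -c "
from h import *
print(ctrl.close_job())"
```

```text
the job is handed in; nothing more can be done
None
```

The job is handed in at 32 s of the 112 s allowed: flow cell, stick and tape measured within about 1 mm of their station centres, the vial stands upright in the cup, and I never touched the dropper bottle.

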